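# Find the full tin of pie weights by heft

## Task

Clear the little round wooden stand: lift the berry-red flour canister off it by its bow handle and stand it upright on the white tile beside it, letting go. Then heft the three identical teal tins of pie weights in turn, from the robot's left to its right: lift each one a few centimetres straight up off its cork coaster, feel its weight for a moment, and set it back on its own coaster (the last need not be set back if it is the one). Finally hold up the heaviest tin upright above the middle of the cleared stand, with at least 10 cm of air under it, and finish while still holding it there; keep everything upright and leave the other kitchen things where they are.

Things in the scene. Friction and masses are not known exactly. Their poses are not given: they have to be found in the camera images.
- canister: Lidded berry-red flour canister, 500 g or so, 92 mm diameter and 100 mm high, with a rigid bow handle over its top: a straight wooden grip bar, 12 mm thick and 64 mm long, lies along the canister's y axis, centred on its axis 165 mm above its underside (65 mm of free space under the bar). It starts upright on the stand. Origin: centre of the underside; z up.
- stand: Fixed round wooden stand, plate 150 mm diameter, top 45 mm above the work surface. Origin: on the work surface under its centre, z up.
- tile: Fixed white ceramic tile, 150 by 150 mm, 6 mm thick, lying on the work surface beside the stand. Origin: centre of its underside, on the work surface.
- tin_a: One of three outwardly identical closed round tins, teal, cream band, steel lid: 62 mm diameter, 115 mm high, upright on a coaster. It weighs 110 to 600 g with its sealed pack of pie weights, which can shift 3 mm inside. The full one, over 450 g, is at least 150 g heavier than either other; names and places tell nothing. Origin: centre of the underside; z is its axis.
- tin_b: One of three outwardly identical closed round tins, teal, cream band, steel lid: 62 mm diameter, 115 mm high, upright on a coaster. It weighs 110 to 600 g with its sealed pack of pie weights, which can shift 3 mm inside. The full one, over 450 g, is at least 150 g heavier than either other; names and places tell nothing. Origin: centre of the underside; z is its axis.
- tin_c: One of three outwardly identical closed round tins, teal, cream band, steel lid: 62 mm diameter, 115 mm high, upright on a coaster. It weighs 110 to 600 g with its sealed pack of pie weights, which can shift 3 mm inside. The full one, over 450 g, is at least 150 g heavier than either other; names and places tell nothing. Origin: centre of the underside; z is its axis.
- coaster_left: Fixed round cork coaster, 100 mm diameter, 6 mm thick, under the left tin of the row nearest the robot (robot's left is +y). Origin: centre of its underside, on the work surface.
- coaster_middle: Fixed round cork coaster, 100 mm diameter, 6 mm thick, under the middle tin of the row nearest the robot (robot's left is +y). Origin: centre of its underside, on the work surface.
- coaster_right: Fixed round cork coaster, 100 mm diameter, 6 mm thick, under the right tin of the row nearest the robot (robot's left is +y). Origin: centre of its underside, on the work surface.
- cutter: Steel cookie-cutter ring, 60 mm diameter, 25 mm high, standing between the tins and the stand; leave alone. Origin: centre of the underside.
- bowl: White mixing bowl, 170 mm diameter, 80 mm high, on the left; leave alone. Origin: centre of the underside.
- mug: Blue mug, 80 mm diameter, 90 mm high, handle along its y axis, on the right; leave alone. Origin: centre of the underside.
- jar: Amber jar with a steel cap, 72 mm diameter, 110 mm high, on the right; leave alone. Origin: centre of the underside.
- spatula: Kitchen spatula lying flat on the left; leave alone. Origin: on its underside.

How it is judged:
By the outcome, as a careful person would: the job done as asked, in the order asked, and still so for the second after the job is handed in, while the arm keeps its last pose, push and grip.
It also fails if it takes over 72 s, if anything falls off the work surface, if the arm or the gripper's body presses on something with over 40 N, if the wrist force passes 120 N, or if a joint passes its speed limit or range.

## Robot

A 6-joint arm with a two-finger parallel gripper is mounted at the origin on the work surface. World frame = base frame: x ahead of the robot, y to its left, z up, the work surface at z = 0. Lengths are in m, angles in rad, forces in N, time in s.
With the tool pointing down it reaches from about 0.425 to 0.95 m from the base axis. Payload 3.5 kg.
Tool frame: the origin (TCP) lies midway between the tips of the shut fingers; the grasp point (between the pads) lies 19 mm behind it; z points along the fingers, y is the line along which they close (so a half turn about z gives the same grasp; the last joint's range is limited). The gripper opens to 85 mm and grips with 20 to 120 N. Pads are 22 mm wide; open, the fingers measure 114 mm over their backs; the gripper's body (76 mm by 85 mm) begins 54 mm behind the grasp point. The pads swing forward as they close: fully open they stand 13 mm farther back than shut.
Start: joints at [0.982, 0.286, 1.577, -0, 1.279, -0.15], TCP at [0.287, 0.611, 0.231] pointing down, gripper open.
Joint ranges: [-2.77, 2.77], [-0.9, 2.22], [0.21, 2.48], [-1.53, 4.67], [0.24, 2.81], [-2.84, 2.84]. Speed limits (rad/s): [2.79, 2.79, 3.14, 3.14, 3.14, 3.14].

## Interface

Orientations are given as a unit quaternion [x, y, z, w].
In Python, from plant import get_state, read_camera, ctrl gives the robot as it stands.
- The arm moves only by the shell command python3 -m crank 'ROWS' [FORCE]. ROWS is JSON, a list of rows, each a list of 3 entries, a list of its own where there are three numbers: the shift along the tool's x, y, z in mm, then the turn about the tool's z in degrees, then the closure in counts, from 0 (fully open) to 255 (shut). In form: [[[tx, ty, tz], yaw, claw], ...]. A call has 1 to 10 rows; each row is the pose to reach, as a shift and turn from the pose commanded when the call began, along the tool's axes at that moment; what a row does not reach only later rows make up. A row lasts 1/10 s, in which the tool goes at most 50 mm and 8.59 degrees, less where a joint would pass 70% of its speed; a pose out of reach is approached as far as the arm can. A call with a gripper value outside its range is refused whole. The fingers move at their own pace and stop on an object; FORCE is the grip in N (left out, the last holds). Time passes only in rows, so rows that repeat a pose let the fingers close. It gives the time, the measured TCP pose, the force, the opening and the grip force at its end, in the units of the state.
- get_state(): the state, without advancing time (a new reading comes with each control period).
- read_camera(name): name is "scene" or "top" or "wrist"; returns a dict with "frame" (480x640x3 uint8, blue, green, red), "range_z" (480x640 float32, m along the optical axis (not along the pixel's ray), 0 where there is no reading), "vfov" (degrees; the focal length in pixels is half the picture's height over the tangent of half this angle, whatever the lens; pixels are square), "cx", "cy" (the principal point, pixels), "origin" and "orientation" of the camera in the world. Camera axes: x right, y down, z forward; pixel columns grow to the right and rows downward; lengths in m; the calibration is good to about 2 mm. A picture is of the moment at which its call begins.
- ctrl.sign_off(): hands the job in; it is judged then, once.
The state is a dict: "time": time; "qpos": joint angles; "dq": joint speeds; "joint_efforts": joint torques, N m; "eef_pos": TCP position; "tcp_rot": TCP orientation; "contact_force": force on the tool from outside, world axes, zero at the start; "wrist_torque": the same for the moment, N m; "opening": opening from 0.0 (shut) to 1.0 (fully open); "finger_force": force on a finger pad.
Only numpy, scipy, OpenCV 4.12 (cv2) and the standard library are available. Lean on these libraries where they do the work, as an engineer would, in place of code of your own. Each camera call takes 0.05 s, during which the arm holds its last target. There are 200 camera calls.

## Working session

There is one attempt and no reset: what is moved stays moved. The work goes in short steps, Python scripts to look and compute and a shell command to move; the robot and the scene stay as the last step left them, time stands still between calls to the robot, and variables do not carry over. Pictures are saved under pics/ and viewed, at most 10 in all, crops included, and the job is handed in when it is done.

```bash
mkdir -p pics; ls
cat > h.py <<'E'
import numpy as np, cv2
from plant import get_state, read_camera, ctrl
from scipy.spatial.transform import Rotation as R
def cloud(c):
    h,w=c["range_z"].shape; f=h/2/np.tan(np.radians(c["vfov"])/2)
    u,v=np.meshgrid(np.arange(w),np.arange(h)); z=c["range_z"]
    p=np.stack([(u-c["cx"])/f*z,(v-c["cy"])/f*z,z],-1)
    P=p@R.from_quat(c["orientation"]).as_matrix().T+np.array(c["origin"])
    P[z<=0]=np.nan
    return P
E
python3 - <<'E'
from h import *
for n in("top","scene"):
    c=read_camera(n); cv2.imwrite(f"pics/{n}0.png",c["frame"]); np.savez(f"{n}0.npz",P=cloud(c),f=c["frame"]); print(n,c["origin"],c["orientation"],c["vfov"],c["cx"],c["cy"])
s=get_state(); print(s)
E
```

```text
pics
top [0.36451979 0.0270387  1.41272912] [-0.70095871  0.71156098 -0.03610251  0.03216316] 48.09500507836517 316.15642240608474 230.80667748322114
scene [ 0.87553771 -0.56867075  0.76111899] [ 0.87822372  0.28058194 -0.1134937  -0.37029186] 54.97120671955295 316.9688435833828 230.5750293840284
{'time': 0.1, 'qpos': array([ 9.81986476e-01,  2.87093997e-01,  1.57805385e+00,  5.12467526e-06,
        1.27861197e+00, -1.50038860e-01]), 'dq': array([ 4.69773291e-04, -1.47115708e-05, -1.87686715e-03, -1.19011294e-03,
        3.29150015e-05, -2.86166908e-04]), 'joint_efforts': array([ 6.27802160e-05, -4.07299161e+01, -2.93697828e+01, -1.67284902e-04,
        3.44290274e-03,  9.27116133e-06]), 'eef_pos': array([0.28641383, 0.61055257, 0.23006164]), 'tcp_rot': array([ 2.17630483e-01,  9.76030634e-01, -1.00959208e-03, -3.93545524e-04]), 'contact_force': array([-0.85745236, -0.05543166,  0.36163065]), 'wrist_torque': array([0.03939447, 0.01805459, 0.0524805 ]), 'finger_force': 0.0, 'opening': 1.0042494822183208}
```

View pics/top0.png

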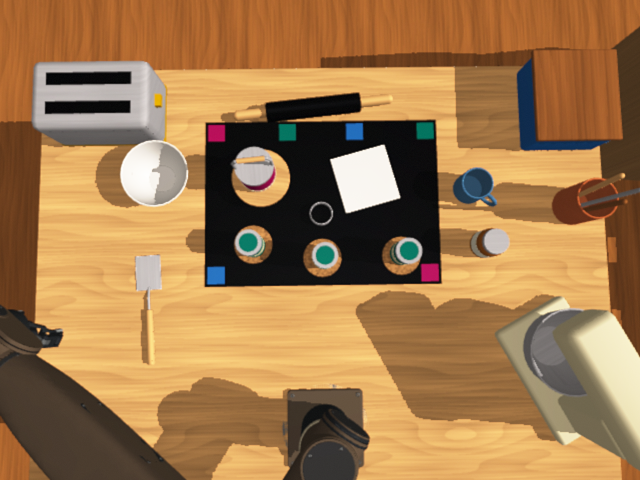

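View pics/scene0.png

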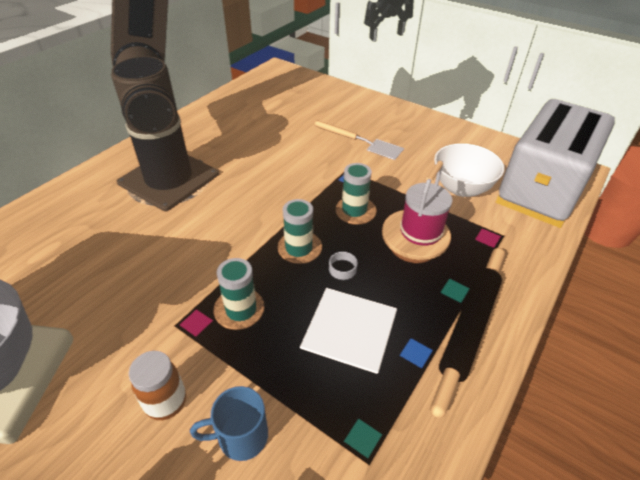

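The top view shows the canister at (254,166) with its bar near (250,161), the stand at (261,178), and the tile at (365,179). The tins are at (249,242), (323,254) and (406,250), and the cutter is at (321,213). The scene view shows everything upright.

Run:
```python
from h import *
A={n:np.load(n+"0.npz") for n in("top","scene")}
T=A["top"]["P"]; S=A["scene"]["P"]
def mec(p): 
    (c,r)=cv2.minEnclosingCircle(p[:,:2].astype(np.float32)); return np.round(c,4),round(r,4)
def near(P,c,r,z0,z1):
    with np.errstate(invalid='ignore'):
        return P[(np.hypot(P[...,0]-c[0],P[...,1]-c[1])<r)&(P[...,2]>z0)&(P[...,2]<z1)]
for nm,(u,v) in dict(tinL=(249,242),tinM=(323,254),tinR=(406,250),stand=(261,195),tile=(365,179),can=(258,170),bar=(250,161)).items(): print(nm,np.round(T[v,u],3))
for u,v in((249,242),(323,254),(406,250)):
  c=T[v,u]
  for n,P in(("top",T),("scene",S)):
    p=near(P,c,.06,.105,.14); print("tin",n,len(p),mec(p),np.median(p[:,2]).round(4), "coaster",*[mec(q)+(len(q),np.median(q[:,2])) for q in [near(P,c,.075,.0035,.012)]])
c=T[170,258]
for n,P in(("top",T),("scene",S)):
    p=near(P,c,.08,.135,.16); print("lid",n,len(p),mec(p),np.median(p[:,2]).round(4))
    p=near(P,c,.08,.195,.23); print("bar",n,len(p),p[:,:2].mean(0).round(4),p[:,2].max().round(4),cv2.minAreaRect(p[:,:2].astype(np.float32)))
    p=near(P,c,.1,.038,.05); print("stand",n,len(p),mec(p),np.median(p[:,2]).round(4))
f=A["top"]["f"]; m=(f.min(-1)>200); 
n,l,st,ce=cv2.connectedComponentsWithStats(m.astype(np.uint8)); k=l[179,365]
p=T[l==k]; print("tile",cv2.minAreaRect(p[:,:2].astype(np.float32)),np.median(p[:,2]))
c=T[213,321]; 
for n,P in(("top",T),("scene",S)):
    p=near(P,[T[213,321,0],T[213,321,1]],.05,.012,.035); print("cutter",n,len(p),mec(p))
```

```text
tinL [0.465 0.181 0.124]
tinM [0.433 0.003 0.123]
tinR [ 0.44  -0.196  0.126]
stand [0.591 0.158 0.05 ]
tile [ 0.637 -0.114  0.005]
can [0.634 0.155 0.15 ]
bar [0.642 0.167 0.214]
tin top 548 (array([0.4654, 0.1832]), 0.0319) 0.1222 coaster (array([0.4647, 0.1805]), 0.075, 834, np.float64(0.0057654977280752195))
tin scene 501 (array([0.4655, 0.1824]), 0.0343) 0.1209 coaster (array([0.4662, 0.1804]), 0.0741, 487, np.float64(0.0056214739147677495))
tin top 537 (array([ 0.4322, -0.0015]), 0.0315) 0.122 coaster (array([0.4334, 0.0033]), 0.075, 847, np.float64(0.005860546578841497))
tin scene 637 (array([ 0.4317, -0.0033]), 0.0334) 0.1208 coaster (array([0.4339, 0.0032]), 0.0743, 556, np.float64(0.005566697720031599))
tin top 557 (array([ 0.4396, -0.2037]), 0.0319) 0.1215 coaster (array([ 0.4397, -0.1958]), 0.0748, 724, np.float64(0.0057029614146355545))
tin scene 901 (array([ 0.4394, -0.2046]), 0.0329) 0.1208 coaster (array([ 0.4405, -0.1964]), 0.0747, 749, np.float64(0.005694220702626485))
lid top 1010 (array([0.6464, 0.166 ]), 0.0476) 0.1454
bar top 195 [0.6462 0.1651] 0.2209 ((0.6469070315361023, 0.1655198186635971), (0.011985046789050102, 0.0903833881020546), 5.04640531539917)
stand top 1204 (array([0.6383, 0.1593]), 0.0749) 0.0451
lid scene 1124 (array([0.6477, 0.1638]), 0.0491) 0.1445
bar scene 186 [0.6478 0.1539] 0.2174 ((0.6463495492935181, 0.16106218099594116), (0.011773337610065937, 0.08772890269756317), 6.038975238800049)
stand scene 1384 (array([0.6373, 0.1568]), 0.0756) 0.0445
tile ((0.6396170854568481, -0.11339414119720459), (0.1494707316160202, 0.14793644845485687), 15.547438621520996) nan
cutter top 91 (array([0.5439, 0.0045]), 0.0323)
cutter scene 269 (array([0.5453, 0.002 ]), 0.0315)
```

```bash
cat >> h.py <<'E'
def go(x,y,z,ang=None,s=None):
    s=s or get_state(); r=R.from_quat(s["tcp_rot"]); M=r.as_matrix()
    d=M.T@(np.array([x,y,z])-s["eef_pos"])*1000
    a=np.degrees(np.arctan2(M[1,1],M[0,1])); 
    yaw=None if ang is None else -((ang-a+90)%180-90)
    print("shift",d.round(1),"yaw",yaw,"yang",a.round(2),"tilt",np.degrees(np.arccos(-M[2,2])).round(2),"pos",s["eef_pos"].round(4),"t",s["time"])
    return d
E
python3 -c "
from h import *
go(.647,.165,.29,5.5)"
```

```text
shift [-515.7 -250.3  -59.6] yaw 59.36020937280618 yang 64.86 tilt 0.12 pos [0.2864 0.6106 0.2301] t 0.1
```

```bash
python3 -m crank '[[[0,0,-30],0,0],[[-40,-20,-60],5,0],[[-80,-39,-60],11,0],[[-120,-58,-60],17,0],[[-160,-78,-60],23,0],[[-200,-97,-60],29,0],[[-240,-117,-60],35,0],[[-280,-136,-60],41,0],[[-320,-155,-60],47,0],[[-360,-175,-60],53,0]]' 60; python3 -c "
from h import *
go(.647,.165,.29,5.5)"
```

```text
time: 1.1
eef_pos: [0.5389, 0.2981, 0.2908]
tcp_rot: [0.632, 0.775, -0.0, -0.0]
contact_force: [1.2, 0.4, -0.9]
opening: 0.997
finger_force: 0.0
shift [-152.1   79.1    0.7] yaw 6.115573101942303 yang 11.62 tilt 0.05 pos [0.5389 0.2981 0.2908] t 1.1
```

```bash
python3 -m crank '[[[-40,21,0],3,0],[[-80,42,0],6,0],[[-115,60,0],6,0],[[-140,73,0],6,0],[[-152,79,0],6,0],[[-152,79,0],6,0],[[-152,79,0],6,0]]'
python3 - <<'E'
from h import *
go(.647,.165,.19,5.5)
c=read_camera("wrist");cv2.imwrite("pics/w1.png",c["frame"])
P=cloud(c);m=(P[...,2]>.2)&(P[...,2]<.225)&(np.hypot(P[...,0]-.647,P[...,1]-.165)<.06);p=P[m];print(len(p))
if len(p)>10: print(p.mean(0),p[:,2].max(),cv2.minAreaRect(p[:,:2].astype(np.float32)))
E
```

```text
time: 1.8
eef_pos: [0.6462, 0.168, 0.291]
tcp_rot: [0.67, 0.742, -0.0, -0.001]
contact_force: [1.1, -0.3, -0.5]
opening: 1.002
finger_force: 0.0
shift [ -3.2   0.6 101. ] yaw 0.3863830804150439 yang 5.89 tilt 0.07 pos [0.6462 0.168  0.291 ] t 1.8
2155
[0.64705379 0.17140112 0.21355106] 0.21732878779121773 ((0.6475074887275696, 0.1685444861650467), (0.011893589980900288, 0.08353506773710251), 5.554168224334717)
```

View pics/w1.png

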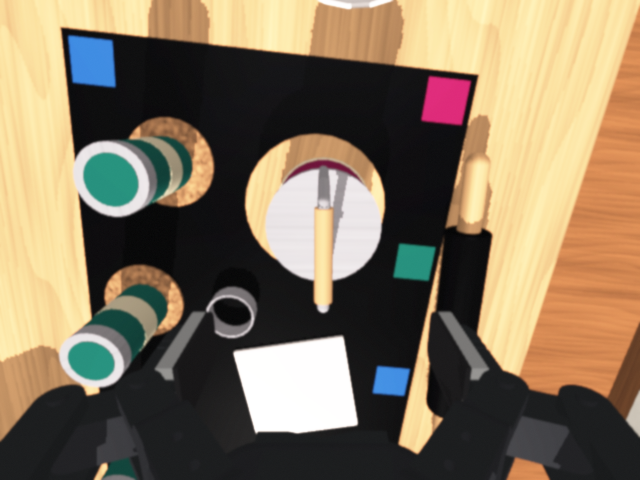

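The wrist view shows the bar running from (323,208) to (323,305) along the image's vertical axis, centred between the fingers (200 and 445, middle about 322). The angle matches, so I'm descending and closing.

```bash
python3 -m crank '[[[-2,1,30],0,0],[[-2,1,60],0,0],[[-2,1,85],0,0],[[-2,1,100],0,0],[[-2,1,100],0,0],[[-2,1,100],0,120],[[-2,1,100],0,255],[[-2,1,100],0,255],[[-2,1,100],0,255],[[-2,1,100],0,255]]' 70; python3 -m crank '[[[0,0,0],0,255],[[0,0,0],0,255],[[0,0,0],0,255],[[0,0,0],0,255]]'
```

```text
time: 2.85
eef_pos: [0.6483, 0.1652, 0.1921]
tcp_rot: [0.67, 0.742, 0.0, 0.0]
contact_force: [-3.0, -0.8, 1.4]
opening: 0.142
finger_force: 0.7
time: 3.25
eef_pos: [0.6481, 0.1652, 0.1921]
tcp_rot: [0.67, 0.742, 0.0, 0.0]
contact_force: [-1.5, -1.6, 5.1]
opening: 0.113
finger_force: 68.4
```

```bash
python3 -m crank '[[[0,0,-3],0,255],[[0,0,-8],0,255],[[0,0,-16],0,255],[[0,0,-28],0,255],[[0,0,-42],0,255],[[0,0,-56],0,255],[[0,0,-66],0,255],[[0,0,-70],0,255],[[0,0,-70],0,255]]'
python3 - <<'E'
from h import *
go(.6396,-.1134,.2621,-15)
go(.6396,-.1134,.2621,15)
c=read_camera("scene");P=cloud(c);cv2.imwrite("pics/s1.png",c["frame"][100:350,250:570])
E
```

```text
time: 4.15
eef_pos: [0.6485, 0.1653, 0.2627]
tcp_rot: [0.67, 0.742, 0.001, 0.001]
contact_force: [-0.1, -0.4, -4.7]
opening: 0.112
finger_force: 68.2
shift [-276.4  -37.3    0.6] yaw 20.858531517203062 yang 5.86 tilt 0.13 pos [0.6485 0.1653 0.2627] t 4.15
shift [-276.4  -37.3    0.6] yaw -9.141468482796938 yang 5.86 tilt 0.13 pos [0.6485 0.1653 0.2627] t 4.15
```

View pics/s1.png

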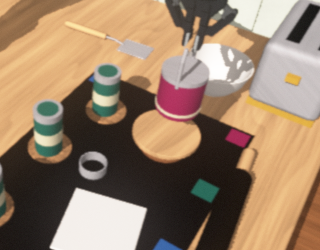

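The canister hangs upright, clear of the stand, at (185,90) in the crop. The measured load is about 4.7 N, which fits 500 g. I'm carrying it to the tile.

```bash
python3 -m crank '[[[-8,-1,0],0,255],[[-28,-4,0],0,255],[[-58,-8,0],0,255],[[-93,-13,0],0,255],[[-130,-18,0],0,255],[[-168,-23,0],0,255],[[-205,-28,0],0,255],[[-238,-32,0],0,255],[[-262,-35,0],0,255],[[-274,-37,0],0,255]]'; python3 -m crank '[[[-2,0,0],0,255],[[-2,0,0],0,255],[[-2,0,10],0,255],[[-2,0,35],0,255],[[-2,0,60],0,255],[[-2,0,80],0,255],[[-2,0,93],0,255],[[-2,0,99],0,255],[[-2,0,101],0,255],[[-2,0,101],0,255]]'
python3 - <<'E'
from h import *
go(.6396,-.1134,.1535)
c=read_camera("scene");cv2.imwrite("pics/s2.png",c["frame"][200:440,200:520])
P=cloud(c);f=c["frame"].astype(int)
m=(f[...,2]>90)&(f[...,1]<50)&(np.hypot(P[...,0]-.64,P[...,1]+.113)<.08); p=P[m]; print("red z",np.percentile(p[:,2],[0,1,5,99]))
E
```

```text
time: 5.2
eef_pos: [0.6384, -0.114, 0.2602]
tcp_rot: [0.671, 0.741, -0.001, -0.0]
contact_force: [-0.1, -0.9, -5.9]
opening: 0.115
finger_force: 68.2
time: 6.2
eef_pos: [0.64, -0.113, 0.1612]
tcp_rot: [0.67, 0.742, 0.0, 0.001]
contact_force: [0.1, 0.1, -4.9]
opening: 0.113
finger_force: 68.2
shift [-0.4 -0.5  7.7] yaw None yang 5.88 tilt 0.09 pos [ 0.64   -0.113   0.1612] t 6.2
red z [0.03609886 0.03835551 0.04201839 0.09528102]
```

View pics/s2.png

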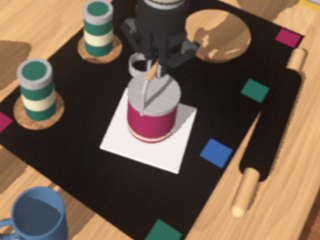

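The canister is upright and centred over the tile at (150,115). I'm lowering the last few millimetres while watching the force.

```bash
python3 -m crank '[[[0,0,2],0,255],[[0,0,4],0,255],[[0,0,6],0,255],[[0,0,7],0,255],[[0,0,7],0,255]]';  python3 -m crank '[[[0,0,0.5],0,255],[[0,0,1],0,255],[[0,0,1],0,255]]'
```

```text
time: 6.75
eef_pos: [0.6394, -0.1131, 0.1533]
tcp_rot: [0.67, 0.742, -0.0, 0.0]
contact_force: [0.3, -1.0, -5.2]
opening: 0.114
finger_force: 68.4
time: 7.05
eef_pos: [0.6397, -0.1132, 0.1532]
tcp_rot: [0.67, 0.742, 0.0, 0.0]
contact_force: [-1.0, -0.1, -0.5]
opening: 0.109
finger_force: 68.7
```

```bash
python3 -m crank '[[[0,0,0],0,200],[[0,0,0],0,120],[[0,0,0],0,0],[[0,0,0],0,0],[[0,0,0],0,0],[[0,0,0],0,0],[[0,0,-10],0,0],[[0,0,-30],0,0],[[0,0,-60],0,0],[[0,0,-100],0,0]]'; python3 -m crank '[[[0,0,-20],0,0],[[0,0,-20],0,0],[[0,0,-20],0,0]]'
python3 - <<'E'
from h import *
c=read_camera("scene");P=cloud(c);f=c["frame"].astype(int)
m=(np.hypot(P[...,0]-.64,P[...,1]+.113)<.08)
for z0,z1 in((.095,.115),(.155,.185)):
  p=P[m&(P[...,2]>z0)&(P[...,2]<z1)]; print(len(p),cv2.minEnclosingCircle(p[:,:2].astype(np.float32)),np.percentile(p[:,2],[5,50,99]))
go(.4655,.1828,.27,60)
for x,y in((.4655,.1828),(.432,-.0024),(.4395,-.2042)): print(np.degrees(np.arctan2(y,x)))
print(get_state()["qpos"])
E
```

```text
time: 8.05
eef_pos: [0.6384, -0.1127, 0.2518]
tcp_rot: [0.67, 0.742, -0.001, -0.002]
contact_force: [0.5, -0.5, -0.2]
opening: 1.002
finger_force: 0.0
time: 8.35
eef_pos: [0.6393, -0.113, 0.2724]
tcp_rot: [0.67, 0.742, 0.0, 0.0]
contact_force: [0.3, 0.8, -1.3]
opening: 1.005
finger_force: 0.0
1686 ((0.6371791362762451, -0.11330880224704742), 0.0485803447663784) [0.10024009 0.10544307 0.11035875]
295 ((0.6396773457527161, -0.11557987332344055), 0.04367358237504959) [0.16048648 0.17460286 0.17805723]
shift [ 311.8 -142.1    1.4] yaw -54.141612846889956 yang 5.86 tilt 0.14 pos [ 0.6387 -0.1128  0.2708] t 8.4
21.4397388039614
-0.3183066114513659
-24.920470898260188
[-3.31048750e-01  2.03492713e-01  1.60369355e+00 -1.12698771e-05
  1.33681626e+00 -4.33293170e-01]
```

```bash
python3 -m crank '[[[40,-18,0],0,0],[[80,-36,0],0,0],[[120,-55,0],0,0],[[160,-73,0],0,0],[[200,-91,0],0,0],[[240,-110,0],0,0],[[275,-125,0],0,0],[[300,-137,0],0,0],[[312,-142,0],0,0],[[312,-142,0],0,0]]'; python3 -m crank '[[[0,0,0],0,0],[[0,0,30],0,0],[[0,0,70],0,0],[[0,0,100],0,0],[[0,0,110],0,0],[[0,0,110],0,0]]'
python3 - <<'E'
from h import *
go(.4655,.1828,.066,5.9)
c=read_camera("wrist");cv2.imwrite("pics/w2.png",c["frame"]);P=cloud(c)
m=(np.hypot(P[...,0]-.4655,P[...,1]-.1828)<.05)&(P[...,2]>.112)&(P[...,2]<.135); p=P[m];print(cv2.minEnclosingCircle(p[:,:2].astype(np.float32)),np.median(p[:,2]))
E
```

```text
time: 9.4
eef_pos: [0.4651, 0.1836, 0.2707]
tcp_rot: [0.669, 0.743, -0.001, -0.001]
contact_force: [0.4, -0.4, -0.2]
opening: 0.998
finger_force: 0.0
time: 10.0
eef_pos: [0.4658, 0.1816, 0.1606]
tcp_rot: [0.671, 0.742, -0.002, -0.001]
contact_force: [0.6, 0.5, 1.2]
opening: 1.001
finger_force: 0.0
shift [ 1.2  0.2 94.6] yaw -0.13859772491065314 yang 5.76 tilt 0.23 pos [0.4658 0.1816 0.1606] t 10.0
((0.4661558270454407, 0.18272438645362854), 0.03188902884721756) 0.12117073341077111
```

View pics/w2.png

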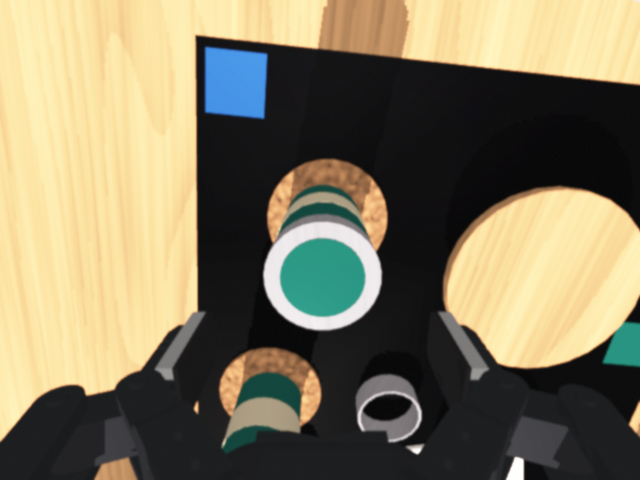

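The left tin's lid is at (323,275), centred between the fingers.

```bash
python3 -m crank '[[[1,0,30],0,0],[[1,0,60],0,0],[[1,0,85],0,0],[[1,0,94],0,0],[[1,0,94],0,40],[[1,0,94],0,80],[[1,0,94],0,255],[[1,0,94],0,255],[[1,0,94],0,255],[[1,0,94],0,255]]' 45; python3 -m crank '[[[0,0,0],0,255],[[0,0,0],0,255]]'; python3 -c "
from h import *
go(.4655,.1828,.066)"
```

```text
time: 11.05
eef_pos: [0.4676, 0.1841, 0.0704]
tcp_rot: [0.67, 0.742, 0.001, 0.001]
contact_force: [-2.4, -0.6, 6.4]
opening: 0.726
finger_force: 50.4
time: 11.25
eef_pos: [0.4676, 0.1841, 0.0704]
tcp_rot: [0.67, 0.742, 0.001, 0.001]
contact_force: [-3.0, -0.9, 6.0]
opening: 0.722
finger_force: 50.4
shift [-1.  -2.3  4.4] yaw None yang 5.87 tilt 0.19 pos [0.4676 0.1841 0.0704] t 11.25
```

```bash
python3 -m crank '[[[0,0,-4],0,255],[[0,0,-12],0,255],[[0,0,-25],0,255],[[0,0,-38],0,255],[[0,0,-44],0,255],[[0,0,-45],0,255],[[0,0,-45],0,255],[[0,0,-45],0,255],[[0,0,-45],0,255],[[0,0,-45],0,255]]'; for i in 1 2 3; do python3 -m crank '[[[0,0,0],0,255],[[0,0,0],0,255],[[0,0,0],0,255]]'|grep contact; done
```

```text
time: 12.25
eef_pos: [0.4658, 0.1837, 0.1128]
tcp_rot: [0.67, 0.742, -0.0, -0.0]
contact_force: [-0.7, -0.0, -2.9]
opening: 0.72
finger_force: 50.0
contact_force: [-0.4, -0.1, -2.7]
contact_force: [0.0, 0.7, -2.4]
contact_force: [0.6, 0.1, -2.6]
```

```bash
python3 -m crank '[[[0,0,8],0,255],[[0,0,20],0,255],[[0,0,32],0,255],[[0,0,38],0,255],[[0,0,40],0,255],[[0,0,41],0,255],[[0,0,42],0,255],[[0,0,42],0,255],[[0,0,42],0,255]]'; python3 -m crank '[[[0,0,0.5],0,255],[[0,0,1],0,255],[[0,0,1],0,255]]'
```

```text
time: 14.05
eef_pos: [0.4665, 0.1839, 0.0718]
tcp_rot: [0.67, 0.742, 0.0, 0.0]
contact_force: [-0.2, 0.2, -2.5]
opening: 0.723
finger_force: 49.9
time: 14.35
eef_pos: [0.4664, 0.1838, 0.0706]
tcp_rot: [0.67, 0.742, 0.0, 0.0]
contact_force: [-0.9, 0.5, -0.9]
opening: 0.723
finger_force: 50.0
```

```bash
python3 -m crank '[[[0,0,0.5],0,255],[[0,0,0.5],0,200],[[0,0,0.5],0,80],[[0,0,0.5],0,0],[[0,0,0.5],0,0],[[0,0,0.5],0,0],[[0,0,0],0,0],[[0,0,-30],0,0],[[0,0,-70],0,0],[[0,0,-100],0,0]]'; python3 -m crank '[[[0,0,-10],0,0],[[0,0,-10],0,0],[[0,0,-10],0,0]]'
python3 - <<'E'
from h import *
go(.432,-.0024,.18,5.9)
c=read_camera("wrist");P=cloud(c)
m=(np.hypot(P[...,0]-.4655,P[...,1]-.1828)<.05)&(P[...,2]>.112)&(P[...,2]<.135); p=P[m];print(cv2.minEnclosingCircle(p[:,:2].astype(np.float32)),np.median(p[:,2]))
E
```

```text
time: 15.35
eef_pos: [0.4667, 0.1839, 0.1723]
tcp_rot: [0.67, 0.742, 0.001, 0.0]
contact_force: [0.3, 0.2, 0.2]
opening: 1.004
finger_force: 0.0
time: 15.65
eef_pos: [0.4652, 0.1836, 0.1786]
tcp_rot: [0.67, 0.742, -0.001, -0.001]
contact_force: [0.3, -0.2, -0.1]
opening: 0.999
finger_force: 0.0
shift [-181.7  -52.1   -1.2] yaw -0.0434563982206555 yang 5.86 tilt 0.15 pos [0.4652 0.1836 0.1786] t 15.65
((0.46537789702415466, 0.1825067549943924), 0.03197150304913521) 0.12117275686030955
```

```bash
python3 -m crank '[[[-35,-10,0],0,0],[[-75,-22,0],0,0],[[-115,-33,0],0,0],[[-150,-43,0],0,0],[[-175,-50,0],0,0],[[-182,-52,0],0,0],[[-182,-52,0],0,0],[[-182,-52,10],0,0],[[-182,-52,20],0,0],[[-182,-52,20],0,0]]'
python3 - <<'E'
from h import *
go(.432,-.0024,.070,5.9)
c=read_camera("wrist");P=cloud(c)
m=(np.hypot(P[...,0]-.432,P[...,1]+.0024)<.05)&(P[...,2]>.112)&(P[...,2]<.135); p=P[m];print(cv2.minEnclosingCircle(p[:,:2].astype(np.float32)),np.median(p[:,2]))
E
```

```text
time: 16.7
eef_pos: [0.4316, -0.0013, 0.1577]
tcp_rot: [0.669, 0.743, -0.001, -0.002]
contact_force: [-0.4, -0.3, 0.6]
opening: 1.003
finger_force: 0.0
shift [-1.3  0.7 87.7] yaw 0.054244271222202656 yang 5.95 tilt 0.28 pos [ 0.4316 -0.0013  0.1577] t 16.7
((0.4328603446483612, -0.001947571407072246), 0.032037392258644104) 0.12116714745824754
```

```bash
python3 -m crank '[[[-1,1,30],0,0],[[-1,1,60],0,0],[[-1,1,80],0,0],[[-1,1,88],0,0],[[-1,1,88],0,0]]'; python3 -c "
from h import *
go(.4325,-.0022,.066,5.9)"
```

```text
time: 17.25
eef_pos: [0.4335, -0.003, 0.0714]
tcp_rot: [0.67, 0.743, -0.001, -0.001]
contact_force: [-0.5, 0.8, 0.2]
opening: 0.998
finger_force: 0.0
shift [ 0.9 -0.9  5.4] yaw -0.006880270858673043 yang 5.89 tilt 0.14 pos [ 0.4335 -0.003   0.0714] t 17.25
```

```bash
python3 -m crank '[[[0.5,-0.5,2],0,40],[[0.5,-0.5,2],0,80],[[0.5,-0.5,2],0,255],[[0.5,-0.5,2],0,255],[[0.5,-0.5,2],0,255],[[0.5,-0.5,2],0,255],[[0.5,-0.5,2],0,255],[[0.5,-0.5,2],0,255]]' 45; python3 -m crank '[[[0,0,-4],0,255],[[0,0,-12],0,255],[[0,0,-25],0,255],[[0,0,-38],0,255],[[0,0,-44],0,255],[[0,0,-45],0,255],[[0,0,-45],0,255],[[0,0,-45],0,255],[[0,0,-45],0,255],[[0,0,-45],0,255]]'; for i in 1 2 3; do python3 -m crank '[[[0,0,0],0,255],[[0,0,0],0,255],[[0,0,0],0,255]]'|grep -E "contact|eef"; done
```

```text
time: 18.05
eef_pos: [0.4345, -0.0033, 0.0717]
tcp_rot: [0.67, 0.742, 0.0, 0.001]
contact_force: [-2.5, 0.5, 6.7]
opening: 0.727
finger_force: 49.4
time: 19.05
eef_pos: [0.4333, -0.0029, 0.1148]
tcp_rot: [0.67, 0.742, -0.0, -0.0]
contact_force: [-1.2, -0.1, -1.4]
opening: 0.727
finger_force: 49.2
eef_pos: [0.4336, -0.003, 0.1153]
contact_force: [-0.6, -0.1, -1.0]
eef_pos: [0.4336, -0.003, 0.1154]
contact_force: [0.0, 0.7, -1.1]
eef_pos: [0.4336, -0.003, 0.1153]
contact_force: [0.9, -0.3, -2.3]
```

```bash
python3 -m crank '[[[0,0,8],0,255],[[0,0,20],0,255],[[0,0,32],0,255],[[0,0,38],0,255],[[0,0,41],0,255],[[0,0,42],0,255],[[0,0,43],0,255],[[0,0,43],0,255],[[0,0,43],0,255]]'; python3 -m crank '[[[0,0,0.5],0,255],[[0,0,1],0,255],[[0,0,1],0,255]]'
```

```text
time: 20.85
eef_pos: [0.4339, -0.0031, 0.0727]
tcp_rot: [0.67, 0.742, 0.0, 0.0]
contact_force: [-0.7, -0.4, -1.6]
opening: 0.724
finger_force: 49.2
time: 21.15
eef_pos: [0.4339, -0.0031, 0.0718]
tcp_rot: [0.67, 0.742, 0.0, 0.0]
contact_force: [-1.6, 0.7, 2.5]
opening: 0.725
finger_force: 49.4
```

```bash
python3 -m crank '[[[0,0,0],0,255],[[0,0,0],0,200],[[0,0,0],0,80],[[0,0,0],0,0],[[0,0,0],0,0],[[0,0,0],0,0],[[0,0,0],0,0],[[0,0,-30],0,0],[[0,0,-70],0,0],[[0,0,-100],0,0]]'; python3 -m crank '[[[0,0,-10],0,0],[[0,0,-10],0,0],[[0,0,-10],0,0]]'
python3 - <<'E'
from h import *
go(.4395,-.2042,.18,5.9)
c=read_camera("wrist");P=cloud(c)
m=(np.hypot(P[...,0]-.432,P[...,1]+.0024)<.05)&(P[...,2]>.112)&(P[...,2]<.135); p=P[m];print(cv2.minEnclosingCircle(p[:,:2].astype(np.float32)),np.median(p[:,2]))
E
```

```text
time: 22.15
eef_pos: [0.4339, -0.003, 0.1731]
tcp_rot: [0.67, 0.742, 0.0, 0.001]
contact_force: [0.3, -0.4, 1.0]
opening: 1.003
finger_force: 0.0
time: 22.45
eef_pos: [0.4327, -0.0028, 0.1797]
tcp_rot: [0.67, 0.742, -0.001, -0.001]
contact_force: [0.1, -0.2, -0.2]
opening: 1.0
finger_force: 0.0
shift [-201.1  -13.8   -0.4] yaw -0.045674381455398816 yang 5.85 tilt 0.14 pos [ 0.4327 -0.0028  0.1797] t 22.45
((0.43244895339012146, -0.0017006541602313519), 0.03182440251111984) 0.1211864043481268
```

```bash
python3 -m crank '[[[-35,-2,0],0,0],[[-75,-5,0],0,0],[[-115,-8,0],0,0],[[-155,-11,0],0,0],[[-190,-13,0],0,0],[[-201,-14,0],0,0],[[-201,-14,0],0,0],[[-201,-14,10],0,0],[[-201,-14,20],0,0],[[-201,-14,20],0,0]]'
python3 - <<'E'
from h import *
go(.4395,-.2042,.068,5.9)
c=read_camera("wrist");P=cloud(c)
m=(np.hypot(P[...,0]-.4395,P[...,1]+.2042)<.05)&(P[...,2]>.112)&(P[...,2]<.135); p=P[m];print(cv2.minEnclosingCircle(p[:,:2].astype(np.float32)),np.median(p[:,2]))
E
```

```text
time: 23.5
eef_pos: [0.4389, -0.2021, 0.1586]
tcp_rot: [0.669, 0.743, -0.0, -0.003]
contact_force: [-0.5, 0.4, -0.0]
opening: 1.0
finger_force: 0.0
shift [-2.5  0.7 90.6] yaw 0.06178387132102614 yang 5.96 tilt 0.29 pos [ 0.4389 -0.2021  0.1586] t 23.5
((0.441236674785614, -0.20415706932544708), 0.03195087984204292) 0.12116260011756588
```

```bash
python3 -m crank '[[[-2,1,30],0,0],[[-2,1,60],0,0],[[-2,1,82],0,0],[[-2,1,90],0,0],[[-2,1,90],0,40],[[-2,1,90],0,80],[[-2,1,90],0,255],[[-2,1,90],0,255],[[-2,1,90],0,255],[[-2,1,90],0,255]]' 60; python3 -m crank '[[[0,0,0],0,255],[[0,0,0],0,255]]';  python3 -m crank '[[[0,0,-4],0,255],[[0,0,-12],0,255],[[0,0,-25],0,255],[[0,0,-38],0,255],[[0,0,-44],0,255],[[0,0,-45],0,255],[[0,0,-45],0,255],[[0,0,-45],0,255],[[0,0,-45],0,255],[[0,0,-45],0,255]]'; for i in 1 2 3; do python3 -m crank '[[[0,0,0],0,255],[[0,0,0],0,255],[[0,0,0],0,255]]'|grep -E "contact|eef"; done
```

```text
time: 24.55
eef_pos: [0.4421, -0.2068, 0.0726]
tcp_rot: [0.67, 0.742, 0.0, 0.001]
contact_force: [-1.4, 0.6, 5.6]
opening: 0.718
finger_force: 66.8
time: 24.75
eef_pos: [0.4421, -0.2068, 0.0725]
tcp_rot: [0.67, 0.742, 0.0, 0.001]
contact_force: [-2.6, 0.7, 7.0]
opening: 0.719
finger_force: 66.9
time: 25.75
eef_pos: [0.4411, -0.2061, 0.1158]
tcp_rot: [0.67, 0.742, -0.0, -0.001]
contact_force: [0.1, 0.4, -5.1]
opening: 0.724
finger_force: 66.5
eef_pos: [0.4414, -0.2062, 0.1163]
contact_force: [0.0, 0.5, -5.4]
eef_pos: [0.4414, -0.2063, 0.1164]
contact_force: [0.4, -0.1, -5.5]
eef_pos: [0.4414, -0.2063, 0.1164]
contact_force: [-0.1, -0.1, -5.8]
```

The right tin weighs about 5.5 N, against 2.6 N for the left and 1.5 N for the middle, so it is the heaviest.

```bash
python3 -m crank '[[[0,0,-10],0,255],[[0,0,-30],0,255],[[0,0,-55],0,255],[[0,0,-85],0,255],[[0,0,-112],0,255],[[0,0,-132],0,255],[[0,0,-140],0,255],[[0,0,-140],0,255],[[0,0,-140],0,255]]'; python3 -c "
from h import *
go(.638,.1555,.256,5.9)"
```

```text
time: 27.55
eef_pos: [0.4408, -0.2059, 0.2552]
tcp_rot: [0.67, 0.742, -0.0, -0.001]
contact_force: [0.2, 0.9, -5.8]
opening: 0.721
finger_force: 66.9
shift [339.3 233.   -0.7] yaw -0.04182476279488867 yang 5.86 tilt 0.11 pos [ 0.4408 -0.2059  0.2552] t 27.55
```

```bash
python3 -m crank '[[[8,6,0],0,255],[[27,18,0],0,255],[[54,37,0],0,255],[[84,58,0],0,255],[[114,78,0],0,255],[[144,99,0],0,255],[[174,119,0],0,255],[[204,140,0],0,255],[[234,161,0],0,255],[[264,181,0],0,255]]';python3 -m crank '[[[28,19,0],0,255],[[50,34,0],0,255],[[66,46,0],0,255],[[73,51,0],0,255],[[75,52,0],0,255],[[75,52,0],0,255],[[75,52,0],0,255],[[75,52,0],0,255]]'
python3 - <<'E'
from h import *
go(.638,.1555,.256,5.9)
c=read_camera("scene");P=cloud(c);cv2.imwrite("pics/s3.png",c["frame"])
f=c["frame"].astype(int); m=(np.hypot(P[...,0]-.638,P[...,1]-.158)<.06)&(P[...,2]>.1)
p=P[m&(P[...,2]<.24)];print("tin bottom",np.percentile(p[:,2],[0,1,5]))
for z0 in(.19,.21,.23):
  q=p[np.abs(p[:,2]-z0)<.008]
  if len(q)>20:
    A=np.c_[2*q[:,:2],np.ones(len(q))];s=np.linalg.lstsq(A,(q[:,:2]**2).sum(1),rcond=None)[0];print(z0,len(q),s[:2],np.sqrt(s[2]+s[:2]@s[:2]))
E
```

```text
time: 28.55
eef_pos: [0.5944, 0.0772, 0.2543]
tcp_rot: [0.67, 0.742, -0.001, -0.001]
contact_force: [0.5, -0.5, -5.6]
opening: 0.718
finger_force: 68.5
time: 29.35
eef_pos: [0.6383, 0.1539, 0.2564]
tcp_rot: [0.67, 0.742, -0.0, 0.0]
contact_force: [-0.3, 0.2, -4.4]
opening: 0.722
finger_force: 68.5
shift [ 1.7 -0.2  0.4] yaw -0.10754113313151947 yang 5.79 tilt 0.01 pos [0.6383 0.1539 0.2564] t 29.35
tin bottom [0.18834736 0.19027216 0.19247053]
0.19 98 [0.63625086 0.15423306] 0.02971700142291849
0.21 211 [0.63600686 0.15435918] 0.030055217565745935
0.23 217 [0.63614864 0.15487702] 0.030958488636291272
```

View pics/s3.png

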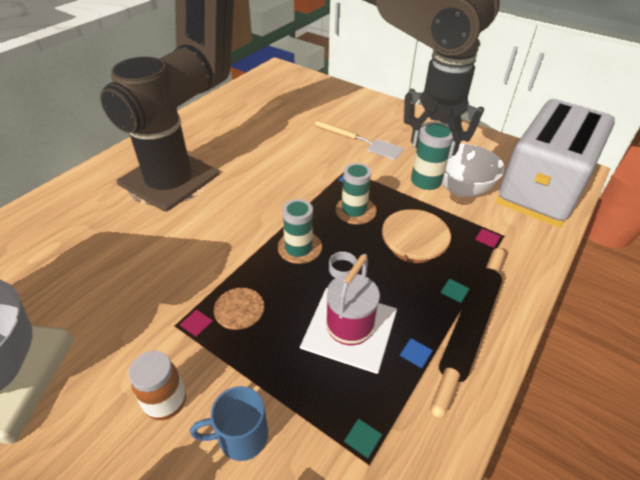

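The tin is upright about 14 cm above the stand, at (432,155). The canister is on the tile at (352,310), both other tins are on their coasters, and nothing else has moved. I'm making a small centring nudge before handing in.

```bash
python3 -m crank '[[[1,1,0],0,255],[[2.5,1.5,0],0,255],[[2.5,1.5,0],0,255],[[2.5,1.5,0],0,255],[[2.5,1.5,0],0,255],[[2.5,1.5,0],0,255]]'; python3 -c "
from h import *
print(ctrl.sign_off())"
```

```text
time: 30.0
eef_pos: [0.6398, 0.1574, 0.2562]
tcp_rot: [0.67, 0.742, -0.0, -0.0]
contact_force: [0.4, 0.7, -5.7]
opening: 0.718
finger_force: 68.5
the job is handed in; nothing more can be done
None
```

Job handed in at 30 s: the canister stands upright on the tile, all three tins were hefted left to right, and the heaviest (the right one, about 5.5 N) is held upright about 14 cm above the middle of the cleared stand.

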